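Hold the pencil sharpener's spring carriage open for a pencil

ROBOT

A 7-joint arm with a two-finger parallel gripper is mounted at the origin on a cart in front of the work surface, level with it; the furniture and walls round the work are solid. World frame = base frame: x ahead of the robot, y to its left, z up, the work surface at z = 0. Lengths are in m, angles in rad, forces in N, time in s.
With the tool pointing down it reaches from about 0.35 to 0.9 m from the base axis. Payload 8.1 kg.
Tool frame: the origin (TCP) lies between the finger pads; the fingertips stand 19 mm ahead of it and the grasp point (between the pads) is the TCP; z points along the fingers, y is the line along which they close (so a half turn about z gives the same grasp; the last joint's range is limited). The gripper opens to 85 mm and grips with 20 to 120 N. Pads are 22 mm wide; open, the fingers measure 114 mm over their backs; the gripper's body (76 mm by 85 mm) begins 54 mm behind the grasp point. The pads swing forward as they close: fully open they stand 13 mm farther back than shut.
Start: joints at [1.135, 0.434, 0.025, 1.573, -0.012, 1.134, -0.075], TCP at [0.204, -0.591, 0.25] pointing down, gripper open.
Joint ranges: [-2.62, 2.62], [-0.44, 2.09], [-1.27, 1.32], [0.08, 2.57], [-1.32, 4.46], [0.12, 2], [-2.74, 2.74]. Speed limits (rad/s): [2.22, 2.22, 3.01, 3.01, 3.14, 3.14, 3.14].

INTERFACE

Orientations are given as a rotation vector (axis times angle).
In Python, from bench import sense, grab_frame, job gives the robot as it stands.
- The arm moves only by the shell command python3 -m creep 'ROWS' [FORCE]. ROWS is JSON, a list of rows, each a list of 5 numbers: the shift along the tool's x, y, z in cm, then the turn about the tool's z in degrees, then the closure, from 0 (fully open) to 1 (shut). In form: [[tx, ty, tz, roll, jaw], ...]. A call has 1 to 20 rows; each row is the pose to reach, as a shift and turn from the pose commanded when the call began, along the tool's axes at that moment; what a row does not reach only later rows make up. A row lasts 1/10 s, in which the tool goes at most 50 mm and 8.59 degrees, less where a joint would pass 70% of its speed; a pose out of reach is approached as far as the arm can. A call with a gripper value outside its range is refused whole. The fingers move at their own pace and stop on an object; FORCE is the grip in N (left out, the last holds). Time passes only in rows, so rows that repeat a pose let the fingers close. It gives the time, the measured TCP pose, the force, the opening and the grip force at its end, in the units of the state.
- sense(): the state, without advancing time (a new reading comes with each control period).
- grab_frame(name): name is "scene" or "top"; returns a dict with "pixels" (420x560x3 uint8, blue, green, red), "intrinsics" (3x3 intrinsics, pixels), "xyz" and "attitude" of the camera in the world. Camera axes: x right, y down, z forward; pixel columns grow to the right and rows downward; lengths in m; the calibration is good to about 2 mm. A picture is of the moment at which its call begins. There is no depth.
- job.close_job(): hands the job in; it is judged then, once.
The state is a dict: "clock": time; "joint_positions": joint angles; "qvel": joint speeds; "joint_torque": joint torques, N m; "eef_pos": TCP position; "eef_rot": TCP orientation; "force": force on the tool from outside, world axes, zero at the start; "moment": the same for the moment, N m; "grip_width": finger opening in m; "finger_force": force on a finger pad.
Only numpy, scipy, OpenCV 4.12 (cv2) and the standard library are available. Lean on these libraries where they do the work, as an engineer would, in place of code of your own. Each camera call takes 0.05 s, during which the arm holds its last target. There are 200 camera calls.

TASK

Get the desk pencil sharpener ready for me to feed in a pencil: gently squeeze together the two ears that stand on top of its front carriage, so that its jaws open, and then pull the carriage straight out against its spring until the black rings on its guide rods have just come clear of the housing. The ears are thin, so never press on either with more than 25 N, and leave the other things on the desk where they are. Finish while still holding: keep the ears squeezed and the carriage out at the rings, because both spring back when let go.

Things in the scene. Friction and masses are not known exactly. Their poses are not given: they have to be found in the camera images.
- sharpener: grey cranked pencil sharpener with arched top, fixed to the desk by a suction foot. Origin on the mat under it; its -x axis points out of the front (the pulling direction), y along its width, z up. Housing 68 mm wide, from x = -35 mm (front; drawer lip to -45 mm, below z = 46 mm) to 55 mm, top 102 mm above the mat; crank at the back to 97 mm. Its yaw varies
- carriage (a joint): spring carriage at the front: upright steel plate, 64 mm wide, x = -56 to -48 mm when home, top edge 96 mm above the mat, on two steel guide rods. Value in m: 0 home, grows pulled out along the sharpener's -x, end stop 0.055; the spring pulls back with 3 N at 0, 6 N at 0.040. Black rings (4 mm wide) on the rods, hidden at first, are just clear of the bushings at 0.040
- ear_left (a joint): jaw lever with the ear on the sharpener's +y side, pivoted on the carriage's front 84 mm above the mat, 13 mm from the middle. Value in rad: 0 at rest, grows as the ear is pressed inward (toward the other), stop at 0.26. Its spring takes about 2.5 N at the ear's head to start, 6 N at the stop. With both levers above 0.14 the jaws admit a 7 mm pencil
- ear_right (a joint): the same on the sharpener's -y side (mirror image); also grows inward
- ear_left_grip (a point): centre of the left ear's head, a rounded black bar 10 mm thick, 21 mm long in the pulling direction; 60 mm ahead of the sharpener's origin when home, head 111 to 121 mm above the mat, thin ear below it. Heads at rest are 45 mm apart (centres), 55 mm over the outsides; fully squeezed 28 mm (centres), 2 mm higher. Moves with ear and carriage; axes as the sharpener's at rest
- ear_right_grip (a point): centre of the right ear's head, likewise
- housing_face (a point): point on the sharpener's front, midway between the two rod bushings and level with their faces, 78 mm above the mat; the rings come out here. Axes as the sharpener's
- pencil: bystander, to be left alone: green pencil lying on the desk mat, 171 mm long, 7 mm thick; origin under its middle
- stapler: bystander, to be left alone: black desk stapler, 154x34x50 mm; origin under its middle
- eraser: bystander, to be left alone: white eraser in a grey sleeve, 46x21x12 mm; origin under its middle
- staples_box: bystander, to be left alone: small carton of staples, 56x34x14 mm; origin under its middle
- clip_box: bystander, to be left alone: clear lidded box of paper clips, 62x46x20 mm; origin under its middle
- glue_stick: bystander, to be left alone: glue stick lying down, 97 mm long, 26 mm thick; origin under its middle
- binder_clip: bystander, to be left alone: black binder clip lying down, 49x41x18 mm; origin under it

How it is judged:
By the outcome, as a careful person would: the job done as asked, in the order asked, and still so for the second after the job is handed in, while the arm keeps its last pose, push and grip.
It also fails if it takes over 32 s, if anything falls off the work surface, if the arm or the gripper's body presses on something with over 40 N, if the wrist force passes 120 N, or if a joint passes its speed limit or range.

## Working session

There is one attempt and no reset: what is moved stays moved. The work goes in short steps, Python scripts to look and compute and a shell command to move; the robot and the scene stay as the last step left them, time stands still between calls to the robot, and variables do not carry over. Pictures are saved under pics/ and viewed, at most 10 in all, crops included, and the job is handed in when it is done.

```bash
mkdir -p pics; cat > h.py <<'E'
import numpy as np, cv2
from scipy.spatial.transform import Rotation as R
from bench import sense, grab_frame, job
def cam(f):
    a=np.array(f["attitude"],float)
    Rm=a if a.shape==(3,3) else (R.from_rotvec(a).as_matrix() if a.size==3 else R.from_quat(a).as_matrix())
    return np.array(f["intrinsics"]),Rm,np.array(f["xyz"])
def ray(f,u,v,z):
    K,Rm,c=cam(f); d=Rm@np.linalg.inv(K)@np.array([u,v,1.]); return c+d*(z-c[2])/d[2]
def proj(f,p):
    K,Rm,c=cam(f); q=K@(Rm.T@(np.array(p)-c)); return q[:2]/q[2]
E
python3 - <<'E'
from h import *
for n in("scene","top"):
    f=grab_frame(n); cv2.imwrite(f"pics/{n}0.png",f["pixels"]); print(n,f["xyz"],f["attitude"],f["intrinsics"])
s=sense();print(s)
E
```

```text
scene [0.7171689  0.83498717 0.83230574] [-0.48546274 -2.72552021  1.16625009] [[415.0967752    0.         269.64511907]
 [  0.         415.0967752  209.79631476]
 [  0.           0.           1.        ]]
top [0.21228588 0.09405829 1.54329097] [-2.12086809  2.12107082 -0.16874797] [[516.99480417   0.         278.41698782]
 [  0.         516.99480417 209.85002757]
 [  0.           0.           1.        ]]
{'clock': 0.1, 'joint_positions': array([ 1.13535875,  0.43516475,  0.02497112,  1.57398599, -0.01160616,
        1.13400244, -0.07511018]), 'qvel': array([ 6.47222156e-05, -2.62392857e-03,  1.38781715e-04, -2.38132130e-03,
       -4.24246868e-04, -1.03141086e-05,  1.24077187e-03]), 'joint_torque': array([ 4.71052874e-03, -6.71765542e+01,  1.02896813e+00, -3.16904569e+01,
        1.57456024e-02,  7.22556855e-03, -1.34455399e-04]), 'eef_pos': array([ 0.20402393, -0.59031965,  0.24960507]), 'eef_rot': array([-3.09685867e+00, -5.20059611e-01,  5.56513770e-04]), 'force': array([-0.56343953,  0.76495594,  0.74089021]), 'moment': array([-0.02273336,  0.03040765, -0.01646934]), 'finger_force': 0.0, 'grip_width': 0.08547213167069478}
```

View pics/scene0.png

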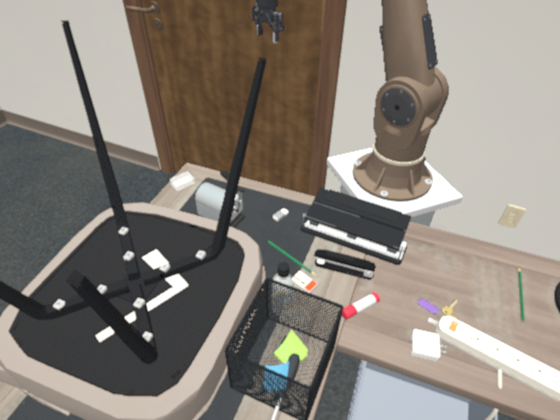

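View pics/top0.png

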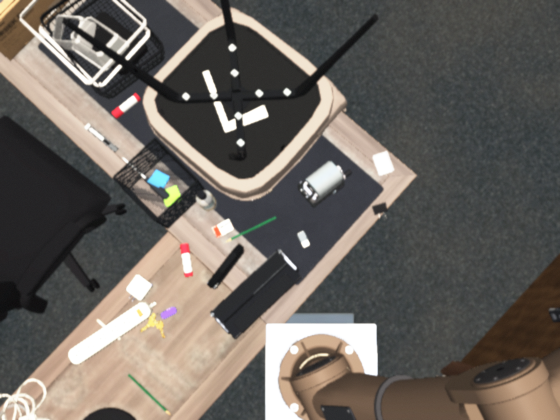

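The sharpener is at about (322,181) in top and (218,203) in scene, close to an upturned stool. I'll zoom in on it.

```bash
python3 - <<'E'
from h import *
a=cv2.imread("pics/top0.png")[145:220,280:380]; b=cv2.imread("pics/scene0.png")[165:240,170:270]
cv2.imwrite("pics/z.png",np.vstack([cv2.resize(x,(400*1,300),interpolation=cv2.INTER_CUBIC) for x in (a,b)]))
f=grab_frame("top")
for n,(u,v,z) in dict(sh=(322,181,.05),base=(320,370,0),eraser=(303,239,.01)).items(): print(n,ray(f,u,v,z))
print(ray(f,322,181,.1)-ray(f,323,181,.1),ray(f,322,181,.1)-ray(f,322,182,.1))
E
```

```text
sh [ 0.56519702 -0.00794084  0.05      ]
base [0.02052441 0.00178404 0.        ]
eraser [0.39744506 0.04824065 0.01      ]
[7.77116098e-06 2.85632885e-03 0.00000000e+00] [ 2.93357929e-03 -3.90510961e-05  0.00000000e+00]
```

View pics/z.png

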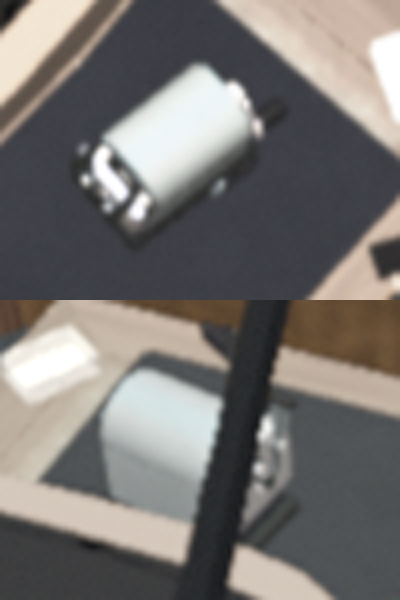

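The ears are at the lower-left end of the housing in the top view, so yaw is about -53°. Next I'll fit the housing silhouette for a better pose and triangulate the stool legs.

```bash
cat > fit.py <<'E'
from h import *
from scipy.optimize import minimize, least_squares
f=grab_frame("top"); g=grab_frame("scene")
t=np.linspace(0,np.pi,25)
arch=np.array([[x,.034*np.cos(a),.068+.034*np.sin(a)] for x in(-.035,.055) for a in t])
def W(p,q): return np.array([p[0],p[1],0])+np.array(q)@R.from_euler('z',p[2]).as_matrix().T
S=8
im=f["pixels"].astype(int); roi=im[145:220,280:380]
m=((roi.min(2)>110)).astype(np.uint8); n,l,st,_=cv2.connectedComponentsWithStats(m)
m=(l==l[34,42]).astype(np.uint8); M=cv2.resize(m*255,None,fx=S,fy=S,interpolation=cv2.INTER_CUBIC)>127
def hull(p):
    P=np.array([proj(f,w) for w in W(p,arch)]); return ((cv2.convexHull(P.astype(np.float32))[:,0]-[280,145]+.5)*S-.5)
def cost(p):
    A=np.zeros(M.shape,np.uint8); cv2.fillConvexPoly(A,np.round(hull(p)*16).astype(np.int32),1,shift=4); A=A>0
    return 1-(A&M).sum()/(A|M).sum()
best=min((minimize(cost,[.56+dx,-.01+dy,np.radians(a)],method='Nelder-Mead',options=dict(initial_simplex=np.array([.56+dx,-.01+dy,np.radians(a)])+np.array([[0,0,0],[.01,0,0],[0,.01,0],[0,0,.1]]))) for a in(-60,-50) for dx in(-.01,.01) for dy in (-.01,.01)),key=lambda r:r.fun)
p=best.x; print(p[:2],np.degrees(p[2]),best.fun)
np.save("p.npy",p)
def draw(fr,x0,y0,w,h):
    s=6; c=cv2.resize(fr["pixels"][y0:y0+h,x0:x0+w],None,fx=s,fy=s,interpolation=cv2.INTER_CUBIC)
    T=lambda q:tuple(int(v) for v in (proj(fr,W(p,q))-[x0,y0]+.5)*s)
    for i in(0,25):
        for k in range(24): cv2.line(c,T(arch[i+k]),T(arch[i+k+1]),(0,0,255),1)
    for y in(-.034,.034):
        cv2.line(c,T([-.035,y,.068]),T([.055,y,.068]),(0,0,255),1);cv2.line(c,T([-.035,y,0]),T([-.035,y,.068]),(0,0,255),1)
    q=[[-.056,-.032,.096],[-.056,.032,.096],[-.048,.032,.096],[-.048,-.032,.096]]
    cv2.polylines(c,[np.array([T(v) for v in q])],True,(255,0,0),1)
    for y in(-.0225,.0225): cv2.polylines(c,[np.array([T([-.06+a*.0105,y+b*.005,.121]) for a,b in((-1,-1),(-1,1),(1,1),(1,-1))])],True,(0,255,0),1)
    return c
cv2.imwrite("pics/fit.png",np.hstack([draw(f,285,150,66,66),draw(g,185,170,66,66)]))
def tri(a,b):
    return least_squares(lambda x:np.r_[proj(f,x)-a,proj(g,x)-b],[.6,.2,.3])
if __name__=="__main__":
  for a in((375,15),(225,0),(65,20),(240,155),(300,92)):
    for b in((262,62),(70,25),(220,250)):
      r=tri(a,b); print(a,b,r.x.round(3),round(r.cost,1)) if r.cost<300 else 0
  print("seat corner",ray(f,252,197,.05),ray(f,345,105,.05))
E
python3 fit.py
```

```text
[ 0.56361568 -0.0052709 ] -51.669213459512825 0.21289107667911067
(375, 15) (70, 25) [ 0.801 -0.091  0.534] 16.4
(225, 0) (70, 25) [0.774 0.215 0.633] 27.4
(65, 20) (70, 25) [0.742 0.483 0.716] 288.0
(240, 155) (262, 62) [0.5   0.193 0.531] 9.3
(240, 155) (220, 250) [0.616 0.23  0.135] 3.2
seat corner [0.51732843 0.19893975 0.05      ] [ 0.80183551 -0.08085599  0.05      ]
```

View pics/fit.png

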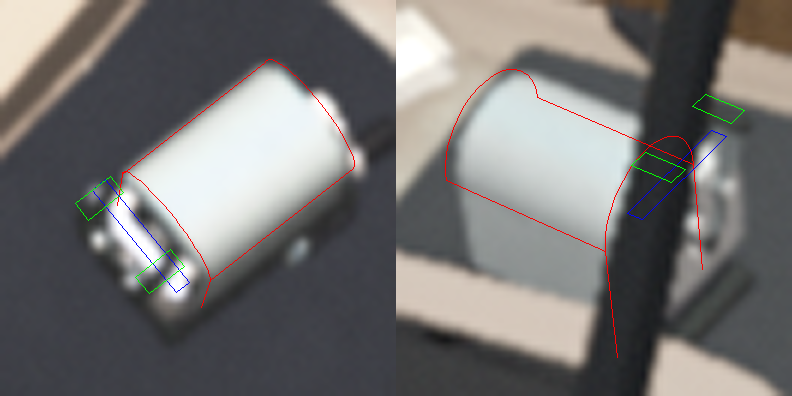

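The top-view fit is rough, and the scene overlay is off by 2–3 px. The arch may be flatter than I modelled. I'll refine it with a joint edge fit over both views, and include a brightened raw crop to see the ears.

```bash
cat > fit2.py <<'E'
from h import *
from scipy.optimize import differential_evolution
from scipy.ndimage import map_coordinates
f=grab_frame("top"); g=grab_frame("scene"); t=np.linspace(0,np.pi,41)
def W(p,q): return np.array([p[0],p[1],0])+np.array(q)@R.from_euler('z',p[2]).as_matrix().T
def PR(fr,X):
    K,Rm,c=cam(fr); q=(X-c)@Rm@K.T; return q[:,:2]/q[:,2:]
def arc(x,r): return np.c_[np.full(41,x),.034*np.cos(t),.102-r+r*np.sin(t)]
def dense(P):
    P=np.vstack([P,P[:1]]); return np.vstack([a+(b-a)*np.linspace(0,1,max(2,int(3*np.linalg.norm(b-a))),endpoint=False)[:,None] for a,b in zip(P,P[1:])])
def grad(fr):
    im=cv2.GaussianBlur(fr["pixels"].astype(np.float32),(0,0),.7)
    return np.minimum(np.sqrt(sum(cv2.Sobel(im,cv2.CV_32F,a,b)**2 for a,b in((1,0),(0,1))).sum(2)),250)
G,H=grad(f),grad(g)
S=lambda I,P:map_coordinates(I,[P[:,1],P[:,0]],order=1)
hull=lambda P:cv2.convexHull(P.astype(np.float32))[:,0]
def parts(p):
    ar=np.vstack([arc(-.035,p[3]),arc(.055,p[3])])
    a=dense(hull(PR(f,W(p,ar)))); fr=PR(f,W(p,arc(-.035,p[3])))
    b=dense(hull(PR(g,W(p,ar))))
    leg=np.interp(b[:,1],[165,240],[238,214])
    return a,fr,b[b[:,0]<leg-1]
def cost(p):
    a,fr,b=parts(p)
    return -(S(G,a).mean()+.5*S(G,fr).mean()+S(H,b).mean() if len(b)>20 else 0)
if __name__=="__main__":
    r=differential_evolution(cost,[(.535,.585),(-.03,.02),(-1.15,-.7),(.012,.036)],seed=1,popsize=25,maxiter=120,polish=False)
    p=r.x; np.save("p.npy",p); print(p[:2],np.degrees(p[2]),p[3],r.fun)
    def crop(fr,x0,y0,ov):
        s=9; c=cv2.resize(fr["pixels"][y0:y0+33,x0:x0+44],None,fx=s,fy=s,interpolation=cv2.INTER_CUBIC)
        c=(255*(c/255.)**.55).astype(np.uint8)
        if ov:
            T=lambda X:((PR(fr,W(p,np.array(X)))-[x0,y0]+.5)*s).astype(np.int32)
            for L in(arc(-.035,p[3]),arc(.055,p[3]),[[-.035,.034,.08],[.055,.034,.08]]): cv2.polylines(c,[T(L)],False,(0,0,255),1)
            cv2.polylines(c,[T([[-.056,-.032,.096],[-.056,.032,.096],[-.048,.032,.096],[-.048,-.032,.096]])],True,(255,0,0),1)
            for y in(-.0225,.0225): cv2.polylines(c,[T([[-.06+a*.0105,y+b*.005,.121] for a,b in((-1,-1),(-1,1),(1,1),(1,-1))])],True,(0,255,0),1)
        return c
    cv2.imwrite("pics/fit2.png",np.vstack([np.hstack([crop(f,290,170,0),crop(f,290,170,1)]),np.hstack([crop(g,212,180,0),crop(g,195,172,1)])]))
E
python3 fit2.py
```

```text
[ 0.56353152 -0.00485263] -51.21942596375014 0.024357871769424805 -565.5628662109375
```

View pics/fit2.png

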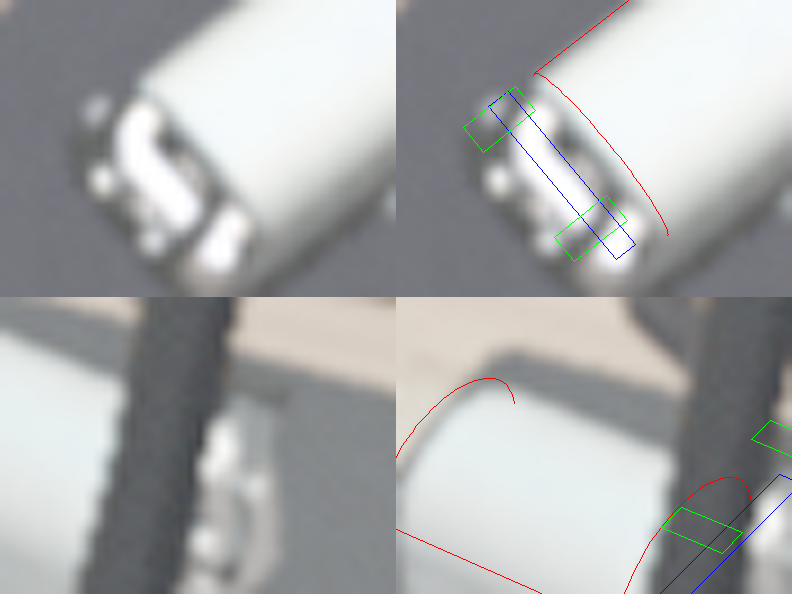

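The heads, plate and front edge agree with the model in the top view, with the right head crossing the bright plate at crop px (205,225). In the scene view the model sits about 3 px up and left. I'll go to hover above the ears and use the gripper to settle the camera disagreement.

```bash
python3 -m creep '[[51,-49,3,-109.5,0],[51,-49,3,-109.5,0],[51,-49,3,-109.5,0],[51,-49,3,-109.5,0],[51,-49,3,-109.5,0],[51,-49,3,-109.5,0],[51,-49,3,-109.5,0],[51,-49,3,-109.5,0],[51,-49,3,-109.5,0],[51,-49,3,-109.5,0],[51,-49,3,-109.5,0],[51,-49,3,-109.5,0],[51,-49,3,-109.5,0],[51,-49,3,-109.5,0],[51,-49,3,-109.5,0],[51,-49,3,-109.5,0],[51,-49,3,-109.5,0],[51,-49,3,-109.5,0],[51,-49,3,-109.5,0],[51,-49,3,-109.5,0]]' 20
```

```text
clock: 2.35
eef_pos: [0.526, 0.0378, 0.2205]
eef_rot: [1.366, 2.829, -0.001]
force: [0.3, -0.3, 0.2]
grip_width: 0.0854
finger_force: 0.0
```

```bash
cat > look.py <<'E'
from fit2 import *
import sys
s=sense(); T=R.from_rotvec(s["eef_rot"]).as_matrix(); e=s["eef_pos"]; w=s["grip_width"]/2
tip=.019-.013*s["grip_width"]/.085
def crop(fr,x0,y0,nx,ny,sc,ov=True):
    c=cv2.resize(fr["pixels"][y0:y0+ny,x0:x0+nx],None,fx=sc,fy=sc,interpolation=cv2.INTER_CUBIC)
    c=(255*(c/255.)**.55).astype(np.uint8)
    if ov:
        P=[(proj(fr,e+T@np.array(q))-[x0,y0]+.5)*sc for q in([-.011,w,tip],[.011,w,tip],[-.011,-w,tip],[.011,-w,tip])]
        for a in P: cv2.circle(c,tuple(int(v) for v in a),3,(0,255,255),1)
    return c
a=crop(f,275,120,66,100,6); b=crop(g,180,120,66,100,6)
cv2.imwrite(sys.argv[1],np.hstack([a,b]))
E
python3 look.py pics/l1.png
```

```text
(no output)
```

View pics/l1.png

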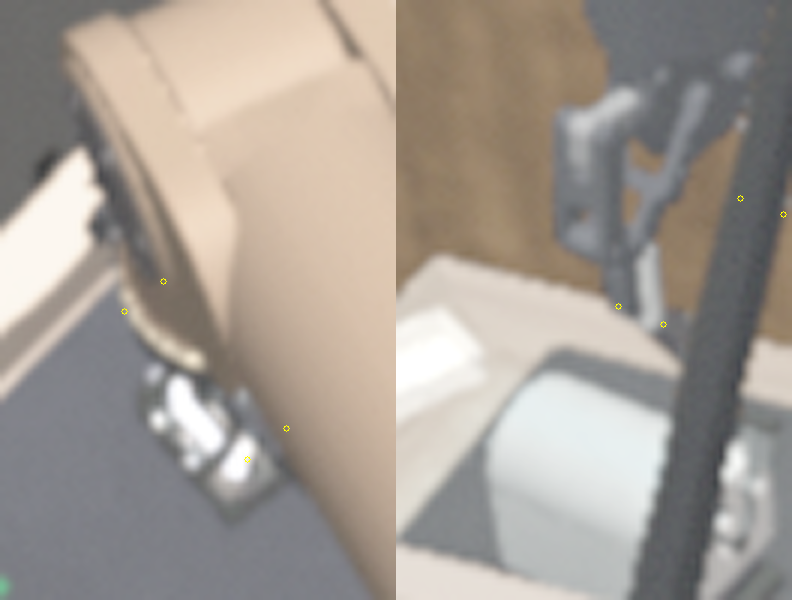

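In the scene view the near finger's tip, at about (650,325), is within about 1 px of prediction. The position is good enough for an 85 mm opening over 55 mm ears, so I'll descend and centre by feel.

```bash
python3 -m creep '[[0.5,0,4,0,0],[0.5,0,7,0,0],[0.5,0,8.5,0,0],[0.5,0,9.5,0,0],[0.5,0,10,0,0],[0.5,0,10.5,0,0],[0.5,0,10.5,0,0],[0.5,0,10.5,0,0]]' 20
python3 look.py pics/l2.png
```

```text
clock: 3.25
eef_pos: [0.5234, 0.043, 0.1159]
eef_rot: [1.363, 2.83, 0.001]
force: [0.4, 0.1, 0.3]
grip_width: 0.0855
finger_force: 0.0
```

View pics/l2.png

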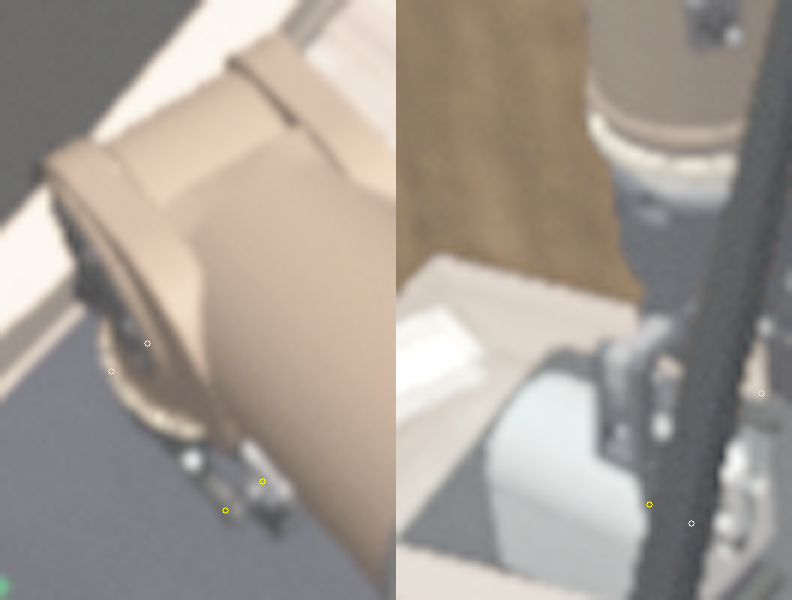

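```bash
cat > st.py <<'E'
from h import *
s=sense();T=R.from_rotvec(s["eef_rot"]).as_matrix()
print("toolF",(T.T@s["force"]).round(2),"w",round(s["grip_width"],4),"ff",s["finger_force"],s["clock"],s["eef_pos"].round(4))
E
python3 -m creep '[[0,0,0,0,0.1],[0,0,0,0,0.2],[0,0,0,0,0.25],[0,0,0,0,0.25]]' 20 >/dev/null; python3 st.py
python3 -m creep '[[0,0,0,0,0.28],[0,0,0,0,0.30],[0,0,0,0,0.30]]' 20 >/dev/null; python3 st.py
python3 -m creep '[[0,0,0,0,0.32],[0,0,0,0,0.34],[0,0,0,0,0.34]]' 20 >/dev/null; python3 st.py
```

```text
toolF [-0.3  -0.06 -0.04] w 0.0644 ff 0.0 3.75 [0.5231 0.0428 0.1153]
toolF [-0.29  1.04 -0.86] w 0.0596 ff 0.0 4.05 [0.523  0.0429 0.1153]
toolF [0.73 1.58 0.21] w 0.0563 ff 0.6873195245862007 4.35 [0.5234 0.0431 0.1155]
```

The left ear touches first, so I'll shift a little toward it.

```bash

python3 -m creep '[[0,0.15,0,0,0.34],[0,0.15,0,0,0.34]]' 20 >/dev/null; python3 st.py
python3 -m creep '[[0,0,0,0,0.36],[0,0,0,0,0.38],[0,0,0,0,0.38]]' 20 >/dev/null; python3 st.py
python3 -m creep '[[0,0,0,0,0.40],[0,0,0,0,0.42],[0,0,0,0,0.42]]' 20 >/dev/null; python3 st.py
```

```text
toolF [ 0.87  0.1  -0.41] w 0.0565 ff 0.0 4.55 [0.5242 0.0438 0.1152]
toolF [ 0.37 -0.79 -5.44] w 0.0528 ff 3.9024224504828453 4.85 [0.5242 0.0438 0.1155]
toolF [ 0.28 -1.24 -7.14] w 0.0497 ff 4.828590005636215 5.15 [0.5246 0.044  0.1158]
```

The upward force comes from the pads swinging forward and dragging on the heads. I'll rise slightly while closing.

```bash

python3 -m creep '[[0,-0.03,-0.15,0,0.42],[0,-0.03,-0.15,0,0.42]]' 20 >/dev/null; python3 st.py
python3 -m creep '[[0,0,-0.1,0,0.44],[0,0,-0.15,0,0.46],[0,0,-0.15,0,0.46]]' 20 >/dev/null; python3 st.py
python3 -m creep '[[0,0,-0.1,0,0.48],[0,0,-0.15,0,0.50],[0,0,-0.15,0,0.50]]' 20 >/dev/null; python3 st.py
```

```text
toolF [-0.03 -0.54  0.9 ] w 0.0497 ff 3.5362982377409935 5.35 [0.5238 0.0434 0.1166]
toolF [-0.72  1.03  2.72] w 0.0463 ff 3.851423040032387 5.65 [0.5237 0.0435 0.118 ]
toolF [-0.13 -0.09  4.06] w 0.043 ff 4.381061866879463 5.95 [0.5237 0.0435 0.1196]
```

```bash

python3 -m creep '[[0,0,0.05,0,0.52],[0,0,0.05,0,0.54],[0,0,0.05,0,0.54]]' 20 >/dev/null; python3 st.py
python3 -m creep '[[0,0,-0.05,0,0.56],[0,0,-0.05,0,0.57],[0,0,-0.05,0,0.57]]' 20 >/dev/null; python3 st.py
```

```text
toolF [ 0.78 -0.62 -6.2 ] w 0.0393 ff 6.108289137482643 6.25 [0.5245 0.0441 0.12  ]
toolF [ 1.27 -3.35 -7.54] w 0.0369 ff 10.978380739688873 6.55 [0.5241 0.0437 0.1204]
```

```bash

python3 -m creep '[[0,-0.05,-0.1,0,0.57],[0,-0.05,-0.1,0,0.57]]' 20 >/dev/null; python3 st.py
python3 -m creep '[[0.3,0,0,0,0.57],[0.6,0,0,0,0.57],[1,0,0,0,0.57],[1,0,0,0,0.57]]' 20 >/dev/null; python3 st.py
```

```text
toolF [-0.36  2.45  3.63] w 0.0369 ff 10.88440552353859 6.75 [0.5239 0.0436 0.1207]
toolF [-3.82  4.13  7.4 ] w 0.0368 ff 10.684976577758789 7.15 [0.5174 0.0516 0.1207]
```

The spring force is 3.8 N at 10 mm, so the carriage is following. I'll continue.

```bash

python3 -m creep '[[0.4,0.06,0.05,0,0.57],[0.8,0.06,0.05,0,0.57],[1.2,0.06,0.05,0,0.57],[1.5,0.06,0.05,0,0.57],[1.5,0.06,0.05,0,0.57]]' 20 >/dev/null; python3 st.py
python3 -m creep '[[0.4,0,0,0,0.57],[0.8,0,0,0,0.57],[1.2,0,0,0,0.57],[1.2,0,0,0,0.57],[1.2,0,0,0,0.57]]' 20 >/dev/null; python3 st.py
python3 look.py pics/l3.png
```

```text
toolF [-4.46 -0.6  -1.62] w 0.0369 ff 11.201289743185043 7.65 [0.5082 0.0633 0.1205]
toolF [-5.42 -1.38 -2.73] w 0.0369 ff 11.251619160175323 8.15 [0.5012 0.0721 0.1205]
```

View pics/l3.png

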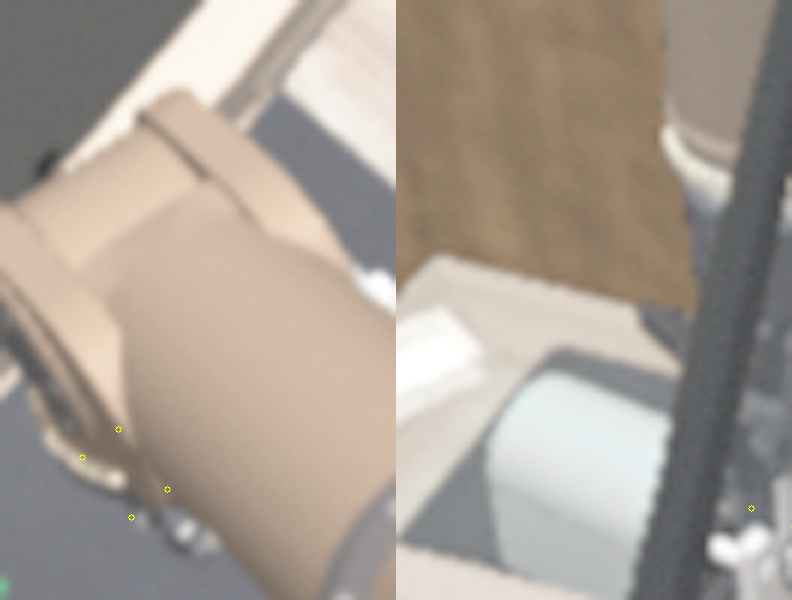

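Travel is 36.4 mm so far at 5.4 N, and the spring model gives 5.7 N. I'll do the last few mm, then look at the rings.

```bash

python3 -m creep '[[0.2,0.02,0.02,0,0.57],[0.4,0.02,0.02,0,0.57],[0.5,0.02,0.02,0,0.57],[0.5,0.02,0.02,0,0.57],[0.5,0.02,0.02,0,0.57]]' 20 >/dev/null; python3 st.py
python3 - <<'E'
from look import *
E
cat > look2.py <<'E'
from h import *
import sys
g=grab_frame("scene"); f=grab_frame("top"); s=sense()
p=np.load("p.npy"); W=lambda q:np.array([p[0],p[1],0])+R.from_euler('z',p[2]).apply(q)
def crop(fr,x0,y0,ov):
    c=cv2.resize(fr["pixels"][y0:y0+50,x0:x0+50],None,fx=8,fy=8,interpolation=cv2.INTER_CUBIC)
    c=(255*(c/255.)**.55).astype(np.uint8)
    return c
print("housing_face px scene",proj(g,W([-.035,0,.078])),"top",proj(f,W([-.035,0,.078])))
cv2.imwrite(sys.argv[1],np.hstack([crop(g,220,180,0),crop(f,280,175,0)]))
E
python3 look2.py pics/l4.png
```

```text
toolF [-7.07 -2.34 -5.47] w 0.0367 ff 11.40005573630333 8.75 [0.4983 0.0758 0.1204]
housing_face px scene [226.78571854 201.30306882] top [312.24829754 186.7311771 ]Traceback (most recent call last):
  File "<stdin>", line 1, in <module>
  File "look.py", line 13, in <module>
    cv2.imwrite(sys.argv[1],np.hstack([a,b]))
                ~~~~~~~~^^^
IndexError: list index out of range
```

View pics/l4.png

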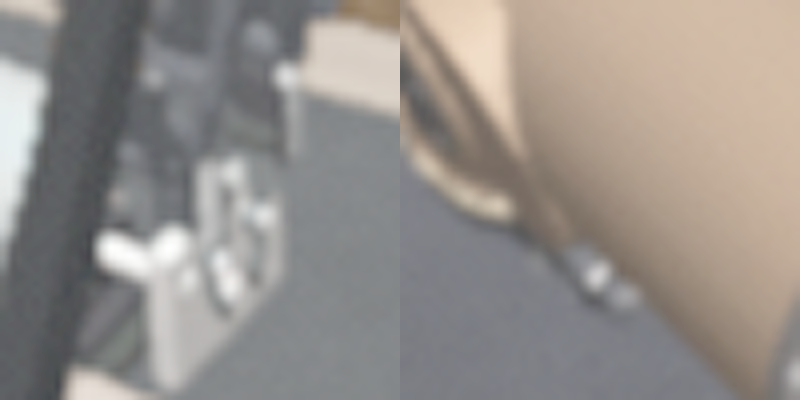

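Measured travel is 41 mm. The plate is well out in the scene view, with its near top corner at crop (170,240), but the rings are hidden behind the stool leg. I'll check the carriage travel by template matching instead.

```bash
python3 - <<'E'
from h import *
g=grab_frame("scene"); a=cv2.imread("pics/scene0.png"); b=g["pixels"]
p=np.load("p.npy"); W=lambda q:np.array([p[0],p[1],0])+R.from_euler('z',p[2]).apply(q)
up=lambda i:cv2.resize(i,None,fx=8,fy=8,interpolation=cv2.INTER_CUBIC)
for (x,y,w,h) in((236,200,10,16),(238,196,8,20),(235,205,11,14)):
    m=cv2.matchTemplate(up(b[y-5:y+h+25,x-5:x+w+25]),up(a[y:y+h,x:x+w]),cv2.TM_CCOEFF_NORMED); _,v,_,l=cv2.minMaxLoc(m)
    print(round(v,2),np.array(l)/8-5)
for d in(.036,.038,.040,.042,.044): print(d,proj(g,W([-.056-d,-.02,.07]))-proj(g,W([-.056,-.02,.07])))
E
python3 st.py
```

```text
0.76 [13.25   5.625]
0.88 [12.75   5.875]
0.79 [ 5.75 12.25]
0.036 [11.11796684  4.68031881]
0.038 [11.74350626  4.94365148]
0.04 [12.36988571  5.20733777]
0.042 [12.99710689  5.47137842]
0.044 [13.6251715   5.73577411]
toolF [-6.43 -1.86 -4.57] w 0.0367 ff 11.401572078466415 9.0 [0.4984 0.0758 0.1204]
```

Three checks agree on 41–42 mm: arm travel 41 mm, image match about 42 mm, and a spring force consistent with that. The ears are at their stops at about 11 N.

```bash
python3 -c "
from bench import job
print(job.close_job())"
```

```text
the job is handed in; nothing more can be done
None
```

The job is handed in: both ears are squeezed to their stops at about 11 N, and the carriage is held about 41–42 mm out, which should put the rings just clear at 40 mm; I couldn't see the rings directly, because a stool leg hides them.

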